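# Open the locked vent cap of the printer's wash can

## Task

Open the vent cap on the wash can: flip the cap's hinged tab up until it stands upright, then, holding the tab, push the cap in against its soft spring until you feel it seat on the seal, which frees its safety lock, and unscrew it anticlockwise (seen from above) all the way to its stop. Push gently: a hard push shoves the seal out of place. Leave the tab standing up and the cap risen, and do not disturb the dabber, the ink tin or the printing block nearby.

Things in the scene. Friction and masses are not known exactly. Their poses are not given: they have to be found in the camera images.
- can: Grey wash can, 110 mm across, fixed to the bench in a wooden foot (136 mm square, 22 mm thick). Origin: on the bench under the can's axis, z up. Its deck is 105 mm above the bench; on it an aluminium collar, 64 mm across, rim 133 mm above the bench. The black vent cap (50 mm across) sits in the collar on the can's axis, level with the rim. The folded tab points along the can's -x.
- cap_top (a point): Centre of the cap's top, on the can's axis, 133 mm above the bench when locked. Pushed in, it first yields softly (5 to 9 N on the tool), then seats on the seal 4 to 14 mm down (varies, unseen), where the force climbs steeply. It turns only while seated (11 to 17 N is right); over 20 N shoves the seal away. Push for the first 0.6 rad; then the thread lifts it, at the stop 5 mm above locked.
- cap (a joint): Turning of the cap about the can's vertical axis, rad: 0 locked, grows anticlockwise seen from above, 2.6 at the end stop. Stiff (about 0.1 N m); it stays where it is left. Too much for one grasp: regrasp the tab about half way.
- tab_hinge (a point): Middle of the tab's hinge: on the cap's axis, 6 mm above the cap's top; it rises, sinks and turns with the cap. The hinge line is horizontal, along the can's y axis while the cap is locked.
- tab_grip (a point): Middle of the steel tab's thickness and width, 42 mm from the hinge line, 9 mm from the free end. The tab is a plate 51 mm long from the hinge, 24 mm wide (along the hinge line), 8 mm thick. Folded, it overhangs the collar by 19 mm, free beside and below. Upright, it is a fin over the cap's middle, by which the cap is turned; hold it near its end, as it sinks up to 15 mm with the cap.
- tab (a joint): Angle of the tab, rad: 0 folded flat, 1.57 upright, 1.6 at its stop. Stiff hinge (about 0.12 N m), it stays where it is left; starts between 0 and 0.25.
- dabber: Loose dark wooden ink dabber, 72 mm across at the foot, 118 mm tall; origin at the centre of its underside. Bystander.
- ink_tin: Loose flat round steel ink tin, 85 mm across, 35 mm tall; origin at the centre of its underside. Bystander.
- printing_block: Loose wooden printing block, 88 x 66 x 22 mm; origin at the centre of its underside. Bystander.
Not all that is in view belongs to the job. What is meant by the can is not green, and is the larger of those in its own colour.

How it is judged:
On the way, in this order (a step that is already met when the one before it is completed fails the run):
1. the tab stands upright (over 1.3 rad) while the cap is still locked (value of joint tab above 1.3 rad and value of joint cap below 0.35 rad), for 0.2 s.
2. the cap has been turned past its lock (over 0.6 rad) (value of joint cap above 0.6 rad), for 0.1 s.
At the end, for the whole second after the job is handed in: The cap is unscrewed to within 0.25 rad of its stop (joint cap over 2.35), stands at least 3 mm above its locked height and is at rest, and the tab still stands up (over 1.2 rad) (value of joint cap above 2.35 rad and value of joint tab above 1.2 rad and z of cap_top in the frame of can above 0.136 m and velocity of joint cap between -0.05 and 0.05 rad/s); the robot touches nothing.
It fails at once if the seal inside the can is shoved out of place (by more than 1 mm; takes a push of over about 20 N on the cap) (distance of seal_c0 from where it was at the start of the episode above 0.001 m).
It fails at once if the dabber is moved by more than 15 mm (distance of dabber from where it was at the start of the episode above 0.015 m).
It fails at once if the ink tin is moved by more than 15 mm (distance of ink_tin from where it was at the start of the episode above 0.015 m).
It fails at once if the printing block is moved by more than 15 mm (distance of printing_block from where it was at the start of the episode above 0.015 m).
It also fails if it takes over 69 s, if anything falls off the work surface, if the arm or the gripper's body presses on something with over 40 N, if the wrist force passes 120 N, or if a joint passes its speed limit or range.

## Robot

A 7-joint arm with a two-finger parallel gripper is mounted at the origin on the work surface. World frame = base frame: x ahead of the robot, y to its left, z up, the work surface at z = 0. Lengths are in m, angles in rad, forces in N, time in s.
With the tool pointing down it reaches from about 0.35 to 0.9 m from the base axis. Payload 8.1 kg.
Tool frame: the origin (TCP) lies midway between the tips of the shut fingers; the grasp point (between the pads) lies behind it (arm.tcp_to_grasp is the z of the grasp point in the tool frame, in m); z points along the fingers, y is the direction in which the jaws open and shut (so a half turn about z gives the same grasp; the last joint's range is limited). The gripper opens to 85 mm and grips with 20 to 120 N. Pads are 22 mm wide; open, the fingers measure 114 mm over their backs; the gripper's body (76 mm by 85 mm) begins 54 mm behind the grasp point. The pads swing forward as they close: fully open they stand 13 mm farther back than shut.
Start: joints at [1.16, 0.434, 0.025, 1.573, -0.012, 1.134, -0.075], TCP at [0.189, -0.596, 0.231] pointing down, gripper open.
Joint ranges: [-2.62, 2.62], [-0.44, 2.09], [-1.27, 1.32], [0.08, 2.57], [-1.32, 4.46], [0.12, 2], [-2.74, 2.74]. Speed limits (rad/s): [2.22, 2.22, 3.01, 3.01, 3.14, 3.14, 3.14].

## Interface

Orientations are given as a unit quaternion [x, y, z, w].
In Python, from plant import arm, capture, camera_params, spotter gives the robot as it stands.
- The arm moves only by the tool drive_tool, never from a script. Its argument "steps" is a list of rows, each an object with "rot": the turn, a rotation vector about the tool's x, y, z each as a share of 6 degrees, from -1 to 1, a list of three; "xyz": the shift along the tool's x, y, z each as a share of 0.05 m, from -1 to 1, a list of three; "jaw": the opening, from 0 (shut) to 1 (fully open). In form: [{"rot": [wx, wy, wz], "xyz": [tx, ty, tz], "jaw": jaw}, ...]. A call has 1 to 12 rows; each row shifts and turns the commanded pose from where the row before left it, along the tool's axes as they then stand; what a row does not reach is not made up. A row lasts 1/8 s, in which the tool goes at most 62.5 mm and 10.7 degrees, less where a joint would pass 70% of its speed; a pose out of reach is approached as far as the arm can. A call with a number of a shift or a turn outside -1 to 1 is refused whole. A call with a gripper value outside its range is refused whole. The fingers move at their own pace and stop on an object; the grip force is fixed at half the most. Time passes only in rows, so rows that do not move let the fingers close. It gives the time, the measured TCP pose, the force and the opening at its end, in the units of the state.
- arm.state(): the state, without advancing time (a new reading comes with each control period).
- capture(name): name is "scene" or "top"; returns the picture (400x640x3 uint8, red, green, blue); there is no depth.
- camera_params(name): a dict with "mtx" (3x3 intrinsics, pixels), "camera_from_world" (4x4, takes a point from world to camera coordinates). Camera axes: x right, y up, looking along -z (the intrinsics and any distortion apply to the point x, -y, -z); pixel columns grow to the right and rows downward; lengths in m; the calibration is good to about 2 mm. A picture is of the moment at which its call begins. camera_params takes no time and is no camera call.
- arm.close_job(): hands the job in, once; it reports no verdict.
Trained networks look in the newest picture that a camera, given by its name, has taken for a name from the list of things; names that differ only in an ending like _2 or _b are one class to them, and where a whole thing is asked for, a point or a joint stands for the part that bears it (a point fixed in the world has none). Each returns a list of dicts, best first, with "confidence" (0 to 1); they miss things now and then, are a little off and sometimes report something else, mostly with a low value. They report only what shows in the picture. A call takes as long as a camera call. They do not tell look-alikes from the thing itself.
- spotter.masks_of(query, camera): "pixels" (400x640 bool, what is visible of it).
- spotter.spot_point(query, camera): "at" ([x, y, z] in m, in the coordinates of the camera as it stood for that picture, good to about 4 mm: a listed point, or the origin of a listed thing).
The state is a dict: "clock": time; "q": joint angles; "dq": joint speeds; "joint_torque": joint torques, N m; "ee_pos": TCP position; "eef_rot": TCP orientation; "contact_force": force on the tool from outside, world axes, zero at the start; "torque": the same for the moment, N m; "opening": finger opening in m.
Only numpy, scipy, OpenCV 4.12 (cv2) and the standard library are available. Lean on these libraries where they do the work, as an engineer would, in place of code of your own. Each camera call takes 0.05 s, during which the arm holds its last target.

## Working session

There is one attempt and no reset: what is moved stays moved. The work goes in short steps, Python scripts to look and compute and a tool call to move; the robot and the scene stay as the last step left them, time stands still between calls to the robot, and variables do not carry over. Pictures are saved under pics/ and viewed, and the job is handed in when it is done.

Besides the shell and the picture viewer there is one more tool, called after "Call:" by a JSON object that holds its "api" and its "payload". drive_tool: Moves the arm, as the interface text tells. Shift numbers are shares of 0.05 m and turn numbers shares of 6 degrees, none past 1 either way. Its arguments: {"type":"object","properties":{"steps":{"type":"array"}},"required":["steps"]}

```bash
mkdir -p pics; ls
python3 - <<'E'
from plant import arm, capture, camera_params, spotter
import cv2
for n in("scene","top"):
    im=capture(n); cv2.imwrite(f"pics/{n}0.png",im[:,:,::-1])
    p=camera_params(n); print(n,p)
    for q in("can","cap_top","tab_grip","tab_hinge","dabber","ink_tin","printing_block"):
        import numpy as np
        W=np.linalg.inv(np.array(p["camera_from_world"]))
        for d in spotter.spot_point(q,n):
            print(q,round(d["confidence"],2),np.round(W@np.r_[d["at"],1],3)[:3])
print(arm.state(), arm.tcp_to_grasp)
E
```

```text
pics
scene {'mtx': array([[492.91491422,   0.        , 326.47398716],
       [  0.        , 492.91491422, 204.02573178],
       [  0.        ,   0.        ,   1.        ]]), 'camera_from_world': array([[-0.51115395,  0.85947542,  0.00486293,  0.24397611],
       [-0.628666  , -0.37773136,  0.67977796,  0.30630982],
       [ 0.58608933,  0.34441403,  0.73340185, -1.55857567],
       [ 0.        ,  0.        ,  0.        ,  1.        ]])}
can 0.92 [ 0.576 -0.112  0.002]
can 0.87 [ 0.396 -0.199  0.003]
can 0.65 [ 0.313  0.157 -0.002]
cap_top 0.72 [ 0.581 -0.112  0.135]
cap_top 0.62 [0.312 0.158 0.136]
cap_top 0.42 [ 0.392 -0.195  0.087]
tab_grip 0.7 [0.278 0.178 0.14 ]
tab_grip 0.61 [ 0.539 -0.094  0.148]
tab_grip 0.6 [ 0.368 -0.186  0.088]
tab_hinge 0.67 [0.314 0.159 0.137]
tab_hinge 0.62 [ 0.396 -0.195  0.09 ]
tab_hinge 0.48 [ 0.579 -0.11   0.139]
dabber 0.63 [ 0.651  0.062 -0.003]
ink_tin 0.57 [ 0.557 -0.276 -0.002]
ink_tin 0.42 [ 0.578 -0.114 -0.   ]
printing_block 0.76 [ 0.725 -0.211  0.005]
top {'mtx': array([[423.4367614 ,   0.        , 324.55164843],
       [  0.        , 423.43
[... 897 characters left out ...]
ay([ 1.16039283,  0.43446007,  0.02499354,  1.57318967, -0.01164327,
        1.13401217, -0.0751408 ]), 'dq': array([ 7.04208589e-05, -1.57793481e-03,  1.15910005e-03, -8.45451621e-04,
        7.59910657e-04,  1.00224870e-03, -8.43293098e-04]), 'joint_torque': array([ 3.45457029e-04, -6.70227170e+01,  1.02460820e+00, -3.16551983e+01,
        1.58235017e-02,  2.21773109e-03,  3.20390507e-05]), 'ee_pos': array([ 0.18935026, -0.59564222,  0.23135158]), 'eef_rot': array([9.88191059e-01, 1.53226725e-01, 2.37460301e-05, 3.33961209e-05]), 'contact_force': array([-0.55813374,  0.52644992, -0.18212908]), 'torque': array([-0.01777019, -0.00891434,  0.00925277]), 'opening': 0.08520047768346287} -0.0187
```

View pics/scene0.png

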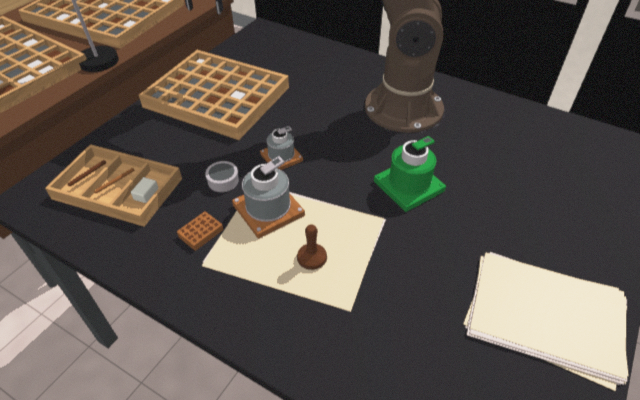

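View pics/top0.png

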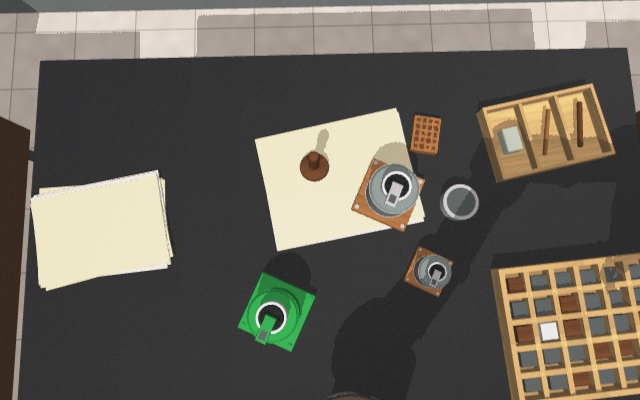

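Run:
```python
import cv2,numpy as np
a=cv2.imread("pics/scene0.png");b=cv2.imread("pics/top0.png")
from plant import camera_params
def pr(n,P):
    p=camera_params(n);c=np.array(p["camera_from_world"])@np.r_[P,1];v=p["mtx"]@np.array([c[0],-c[1],-c[2]]);return (v[:2]/v[2]).astype(int)
P=[.581,-.112,.13]
o=[]
for n,i in(("scene",a),("top",b)):
    u,v=pr(n,P);print(n,u,v);o.append(cv2.resize(i[v-50:v+50,u-50:u+50],(400,400),interpolation=cv2.INTER_CUBIC))
cv2.imwrite("pics/crop0.png",np.hstack(o))
```

```text
scene 263 173
top 396 184
```

View pics/crop0.png

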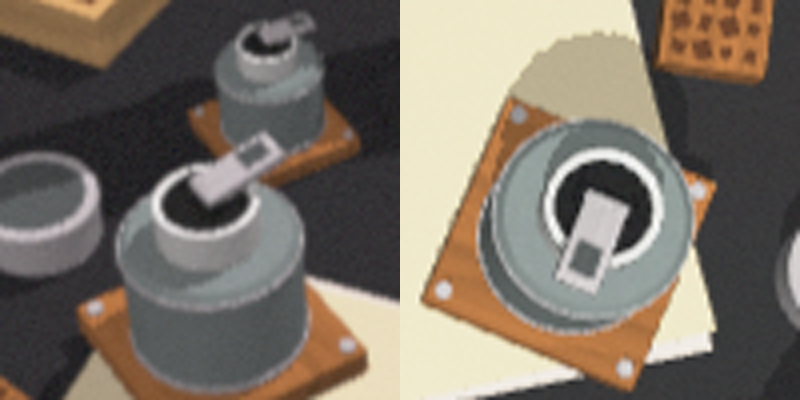

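The candidates for the can are:
- The green can at scene px (413,165) is excluded by colour.
- The small grey can at (281,147) is excluded by size.
- The large grey can at (266,195), top (395,190), is my choice. The crop confirms a grey can with a black cap and a steel tab pointing down-left in the top view.

Next I'll refine its yaw and centre with a model overlay.

```bash
cat > h.py <<'E'
import numpy as np,cv2
from plant import arm,capture,camera_params,spotter
def proj(n,P):
    p=camera_params(n);P=np.atleast_2d(P);c=(np.array(p["camera_from_world"])@np.c_[P,np.ones(len(P))].T).T
    v=(p["mtx"]@np.c_[c[:,0],-c[:,1],-c[:,2]].T).T
    return v[:,:2]/v[:,2:]
def model(cx,cy,yaw,tab,cap=0,dz=0):
    c,s=np.cos(yaw),np.sin(yaw);R=np.array([[c,-s,0],[s,c,0],[0,0,1]])
    t=np.linspace(0,2*np.pi,60)
    L=[]
    h=.068;L.append(np.array([[h,h,.022],[h,-h,.022],[-h,-h,.022],[-h,h,.022],[h,h,.022]]))
    L.append(np.c_[.055*np.cos(t),.055*np.sin(t),0*t+.105]);L.append(np.c_[.032*np.cos(t),.032*np.sin(t),0*t+.133])
    d=np.array([-np.cos(tab),0,np.sin(tab)]);nn=np.array([np.sin(tab),0,np.cos(tab)]);o=np.array([0,0,.139+dz])
    y=np.array([0,.012,0])
    cc,ss=np.cos(cap),np.sin(cap);Rc=np.array([[cc,-ss,0],[ss,cc,0],[0,0,1]])
    for k in(.004,-.004):
        q=np.array([o+y+k*nn,o+y+.051*d+k*nn,o-y+.051*d+k*nn,o-y+k*nn,o+y+k*nn]);L.append(q@Rc.T)
    return [l@R.T+[cx,cy,0] for l in L]
def overlay(args,name,half=55,ctr=None):
    o=[]
    for n in("scene","top"):
        im=capture(n)[:,:,::-1].copy();k=400/(2*half)
        u,v=proj(n,[args[0],args[1],.12])[0].astype(int)
        u=max(half,min(640-half,u));v=max(half,min(400-half,v))
        b=cv2.resize(im[v-half:v+half,u-half:u+half],(400,400),interpolation=cv2.INTER_CUBIC)
        for i,l in enumerate(model(*args)):
            p=((proj(n,l)-[u-half-.5,v-half-.5])*k).astype(np.int32)
            cv2.polylines(b,[p],False,[(0,0,255),(0,255,0),(255,0,0),(0,255,255),(255,0,255)][i],1)
        o.append(b)
    cv2.imwrite(name,np.hstack(o))
E
python3 - <<'E'
from h import *
overlay((.580,-.112,np.radians(-23.5),.2),"pics/ov1.png")
E
```

```text
(no output)
```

View pics/ov1.png

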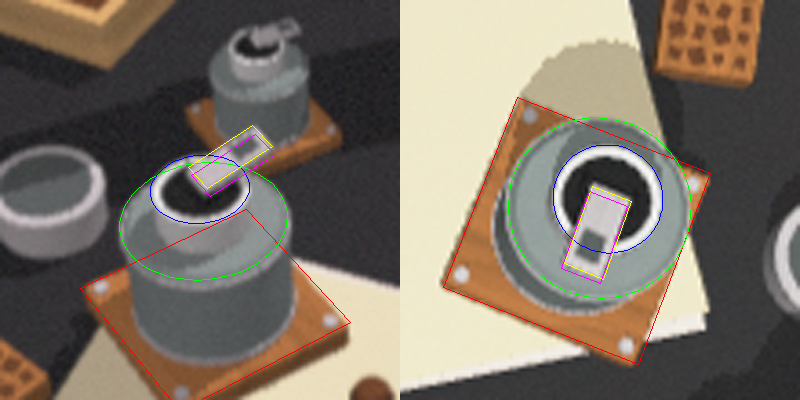

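Call:
{"api": "drive_tool", "payload": {"steps": [{"rot": [0,0,0.98],"xyz": [0,0,0],"jaw": 1},{"rot": [0,0,0.98],"xyz": [0,0,0],"jaw": 1},{"rot": [0,0,0.98],"xyz": [0,0,0],"jaw": 1},{"rot": [0,0,0.98],"xyz": [0,0,0],"jaw": 1},{"rot": [0,0,0.98],"xyz": [0,0,0],"jaw": 1},{"rot": [0,0,0.98],"xyz": [0,0,0],"jaw": 1},{"rot": [0,0,0.97],"xyz": [0,0,0],"jaw": 1},{"rot": [0,0,0],"xyz": [0.15,-0.8,0],"jaw": 1},{"rot": [0,0,0],"xyz": [0.15,-0.8,0],"jaw": 1},{"rot": [0,0,0],"xyz": [0.15,-0.8,0],"jaw": 1},{"rot": [0,0,0],"xyz": [0.15,-0.8,0],"jaw": 1},{"rot": [0,0,0],"xyz": [0.15,-0.8,0],"jaw": 1}]}}

```text
clock: 2.4
ee_pos: [0.3041, -0.426, 0.2315]
eef_rot: [0.979, -0.203, 0.0, 0.0]
contact_force: [0.3, -0.3, -0.4]
opening: 0.0853
```

Call:
{"api": "drive_tool", "payload": {"steps": [{"rot": [0,0,0],"xyz": [0.17,-0.8,0],"jaw": 1},{"rot": [0,0,0],"xyz": [0.17,-0.8,0],"jaw": 1},{"rot": [0,0,0],"xyz": [0.17,-0.8,0],"jaw": 1},{"rot": [0,0,0],"xyz": [0.17,-0.8,0],"jaw": 1},{"rot": [0,0,0],"xyz": [0.17,-0.8,0],"jaw": 1},{"rot": [0,0,0],"xyz": [0.17,-0.8,0],"jaw": 1},{"rot": [0,0,0],"xyz": [0.17,-0.8,0],"jaw": 1},{"rot": [0,0,0],"xyz": [0.17,-0.7,0],"jaw": 1},{"rot": [0,0,0],"xyz": [0.17,-0.4,0],"jaw": 1},{"rot": [0,0,0],"xyz": [0,0,0],"jaw": 1}]}}

```text
clock: 3.65
ee_pos: [0.5079, -0.1487, 0.2313]
eef_rot: [0.979, -0.202, 0.0, -0.0]
contact_force: [0.8, -0.8, -1.0]
opening: 0.0851
```

```bash
cat > t.py <<'E'
import sys
from h import *
from scipy.spatial.transform import Rotation as R
s=arm.state();r=R.from_quat(s["eef_rot"])
if len(sys.argv)>3:
    print("delta tool (shares)",np.round(r.inv().apply(np.array([float(a) for a in sys.argv[1:4]])-s["ee_pos"])/.05,3))
x=r.as_matrix()
print(np.round(s["q"],2),"pos",np.round(s["ee_pos"],4),"xdir",np.round(np.degrees(np.arctan2(x[1,0],x[0,0])),2),"z",np.round(x[:,2],3),"F",np.round(s["contact_force"],2),np.round(s["torque"],3),s["opening"])
E
python3 t.py .5406 -.0948 .132
```

```text
delta tool (shares) [ 0.173 -1.248  1.986]
[ 0.24  0.28 -0.07  1.8   0.02  1.06 -1.82] pos [ 0.5079 -0.1487  0.2313] xdir -23.29 z [ 0.  0. -1.] F [ 0.85 -0.83 -0.97] [ 0.005  0.034 -0.037] 0.08507922683011364
```

Call:
{"api": "drive_tool", "payload": {"steps": [{"rot": [0,0,0],"xyz": [0.08,-0.6,0],"jaw": 1},{"rot": [0,0,0],"xyz": [0.09,-0.65,0],"jaw": 1},{"rot": [0,0,0],"xyz": [0,0,0.5],"jaw": 1},{"rot": [0,0,0],"xyz": [0,0,0.4],"jaw": 1},{"rot": [0,0,0],"xyz": [0,0,0],"jaw": 1}]}}

```text
clock: 4.28
ee_pos: [0.538, -0.0975, 0.1851]
eef_rot: [0.979, -0.204, -0.002, 0.0]
contact_force: [0.7, -0.3, -0.1]
opening: 0.0856
```

```bash
python3 t.py .5406 -.0948 .132
python3 - <<'E'
from h import *
overlay((.580,-.112,np.radians(-23.5),.2),"pics/ov2.png")
E
```

```text
delta tool (shares) [ 0.028 -0.072  1.063]
[ 0.15  0.36 -0.09  1.82  0.04  0.97 -1.94] pos [ 0.538  -0.0975  0.1851] xdir -23.55 z [-0.003 -0.    -1.   ] F [ 0.75 -0.33 -0.12] [-0.02  -0.032  0.041] 0.08559148267188911
```

View pics/ov2.png

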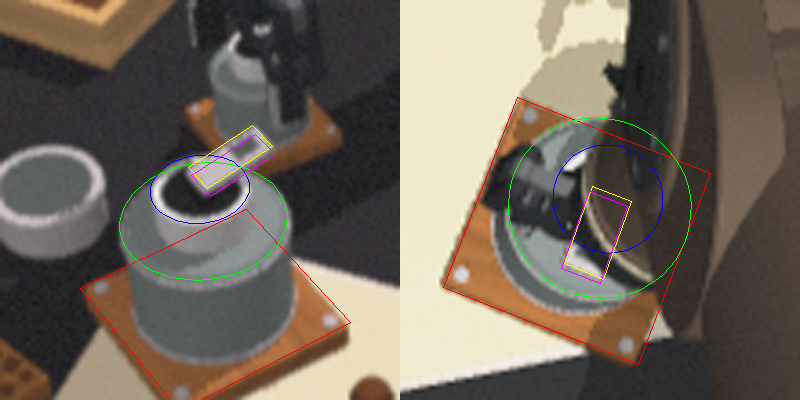

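The overlay still matches the tab, and the open fingers straddle it from above. I'll descend now.

Call:
{"api": "drive_tool", "payload": {"steps": [{"rot": [0,0,0],"xyz": [0.02,-0.05,0.4],"jaw": 1},{"rot": [0,0,0],"xyz": [0,0,0.3],"jaw": 1},{"rot": [0,0,0],"xyz": [0,0,0.2],"jaw": 1},{"rot": [0,0,0],"xyz": [0,0,0.1],"jaw": 1},{"rot": [0,0,0],"xyz": [0,0,0],"jaw": 1},{"rot": [0,0,0],"xyz": [0,0,0],"jaw": 1}]}}

```text
clock: 5.12
ee_pos: [0.5419, -0.0945, 0.1368]
eef_rot: [0.979, -0.203, 0.0, -0.0]
contact_force: [0.4, 0.3, 0.6]
opening: 0.0857
```

```bash
python3 t.py .5406 -.0948 .132
```

```text
delta tool (shares) [-0.022  0.016  0.095]
[ 0.14  0.42 -0.09  1.87  0.05  0.86 -1.95] pos [ 0.5419 -0.0945  0.1368] xdir -23.47 z [ 0.001 -0.    -1.   ] F [0.39 0.35 0.61] [0.005 0.016 0.012] 0.08572012184356047
```

Call:
{"api": "drive_tool", "payload": {"steps": [{"rot": [0,0,0],"xyz": [-0.02,0.0,0.1],"jaw": 0.7},{"rot": [0,0,0],"xyz": [0,0,0],"jaw": 0.5},{"rot": [0,0,0],"xyz": [0,0,0],"jaw": 0.36},{"rot": [0,0,0],"xyz": [0,0,0],"jaw": 0.36},{"rot": [0,0,0],"xyz": [0,0,0],"jaw": 0.36}]}}

```text
clock: 5.75
ee_pos: [0.5407, -0.0941, 0.1314]
eef_rot: [0.979, -0.203, 0.0, 0.0]
contact_force: [1.5, -0.1, 0.3]
opening: 0.0311
```

```bash
python3 t.py .5406 -.0948 .132;python3 - <<'E'
from h import *
overlay((.580,-.112,np.radians(-23.5),.2),"pics/ov3.png",40)
E
```

```text
delta tool (shares) [ 0.003  0.014 -0.012]
[ 0.14  0.42 -0.09  1.87  0.05  0.85 -1.95] pos [ 0.5407 -0.0941  0.1314] xdir -23.47 z [ 0. -0. -1.] F [ 1.54 -0.08  0.33] [0.005 0.005 0.026] 0.0311116286731417
```

View pics/ov3.png

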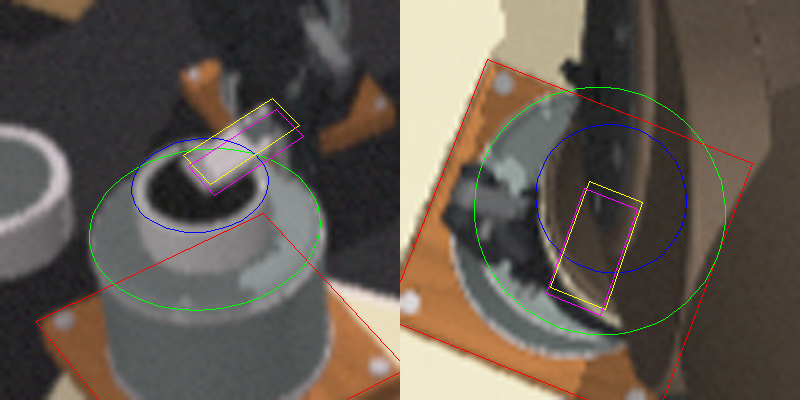

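The fingers straddle the tab near its end (scene crop about (270,150)). Closing now.

Call:
{"api": "drive_tool", "payload": {"steps": [{"rot": [0,0,0],"xyz": [0,0,0],"jaw": 0.3},{"rot": [0,0,0],"xyz": [0,0,0],"jaw": 0.2},{"rot": [0,0,0],"xyz": [0,0,0],"jaw": 0.2}]}}

```text
clock: 6.22
ee_pos: [0.5407, -0.0939, 0.1314]
eef_rot: [0.979, -0.203, 0.0, -0.0]
contact_force: [-0.1, 0.8, 1.3]
opening: 0.0225
```

```bash
python3 t.py .5406 -.0948 .132
```

```text
delta tool (shares) [ 0.005  0.017 -0.011]
[ 0.14  0.42 -0.09  1.87  0.05  0.85 -1.95] pos [ 0.5407 -0.0939  0.1314] xdir -23.46 z [ 0.  0. -1.] F [-0.1   0.83  1.27] [ 0.132  0.088 -0.023] 0.022549659126026498
```

Call:
{"api": "drive_tool", "payload": {"steps": [{"rot": [0,0,0],"xyz": [0.035,0,-0.125],"jaw": 0},{"rot": [0,0,0],"xyz": [0.055,0,-0.122],"jaw": 0},{"rot": [0,0,0],"xyz": [0.07,0,-0.11],"jaw": 0},{"rot": [0,0,0],"xyz": [0.089,0,-0.099],"jaw": 0},{"rot": [0,0,0],"xyz": [0,0,0],"jaw": 0}]}}

```text
clock: 6.85
ee_pos: [0.5516, -0.0991, 0.154]
eef_rot: [0.979, -0.204, -0.001, 0.0]
contact_force: [-2.9, 0.8, -10.6]
opening: 0.0226
```

```bash
python3 t.py .5406 -.0948 .132;python3 - <<'E'
from h import *
overlay((.580,-.112,np.radians(-23.5),.8),"pics/ov4.png",40)
E
```

```text
delta tool (shares) [-0.235  0.009  0.441]
[ 0.15  0.41 -0.09  1.82  0.05  0.91 -1.94] pos [ 0.5516 -0.0991  0.154 ] xdir -23.48 z [-0.001  0.    -1.   ] F [ -2.94   0.83 -10.55] [ 0.29   1.074 -0.19 ] 0.022600546998143428
```

View pics/ov4.png

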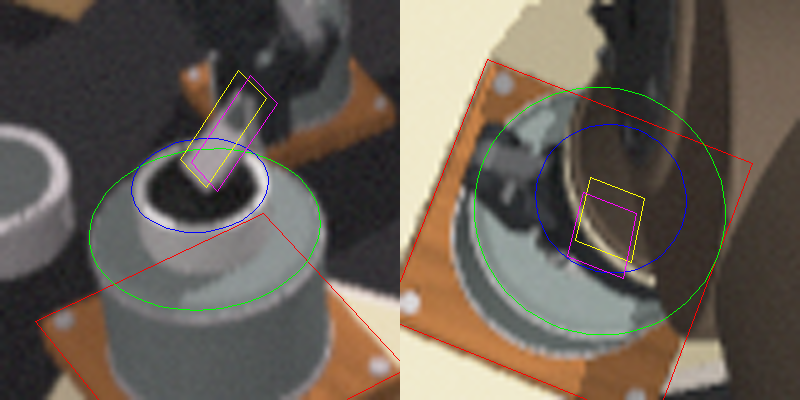

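Works well: the tab is at about 0.8 rad and tracks the fingers. Continuing the arc.

Call:
{"api": "drive_tool", "payload": {"steps": [{"rot": [0,0,0],"xyz": [0.1,0,-0.085],"jaw": 0},{"rot": [0,0,0],"xyz": [0.114,0,-0.068],"jaw": 0},{"rot": [0,0,0],"xyz": [0.122,0,-0.052],"jaw": 0},{"rot": [0,0,0],"xyz": [0.128,0,-0.031],"jaw": 0},{"rot": [0,0,0],"xyz": [0,0,0],"jaw": 0}]}}

```text
clock: 7.58
ee_pos: [0.5716, -0.1075, 0.1662]
eef_rot: [0.979, -0.203, -0.002, -0.0]
contact_force: [-12.0, 4.1, -3.1]
opening: 0.0224
```

```bash
python3 t.py .580 -.112 .167
```

```text
delta tool (shares) [ 0.19   0.016 -0.018]
[ 0.16  0.43 -0.09  1.75  0.04  0.96 -1.93] pos [ 0.5716 -0.1075  0.1662] xdir -23.43 z [-0.004  0.001 -1.   ] F [-11.98   4.06  -3.06] [ 0.957  3.083 -0.08 ] 0.022390166707730856
```

Call:
{"api": "drive_tool", "payload": {"steps": [{"rot": [0,0,0],"xyz": [0.08,0,-0.01],"jaw": 0},{"rot": [0,0,0],"xyz": [0.08,0,0],"jaw": 0},{"rot": [0,0,0],"xyz": [0,0,0],"jaw": 0}]}}

```text
clock: 7.95
ee_pos: [0.5791, -0.1106, 0.1675]
eef_rot: [0.979, -0.203, -0.002, -0.0]
contact_force: [-14.0, 3.9, 3.5]
opening: 0.022
```

```bash
python3 t.py .580 -.112 .167;python3 - <<'E'
from h import *
overlay((.580,-.112,np.radians(-23.5),1.5),"pics/ov5.png",40)
E
```

```text
delta tool (shares) [0.028 0.019 0.009]
[ 0.16  0.44 -0.08  1.73  0.04  0.97 -1.92] pos [ 0.5791 -0.1106  0.1675] xdir -23.43 z [-0.003  0.001 -1.   ] F [-14.02   3.93   3.47] [ 1.043  3.449 -0.067] 0.02203034283233863
```

View pics/ov5.png

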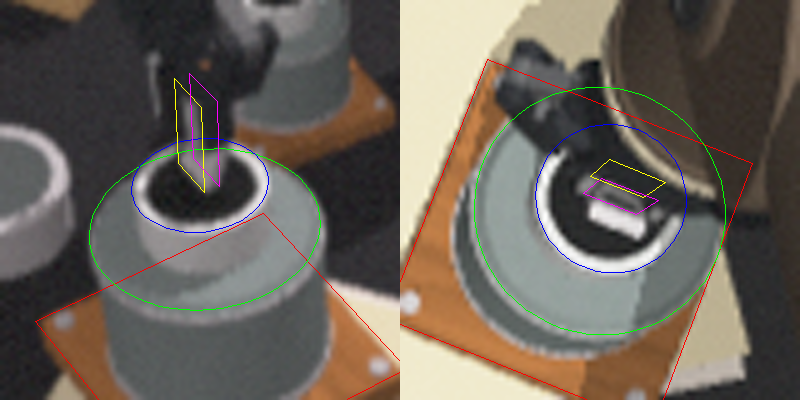

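Call:
{"api": "drive_tool", "payload": {"steps": [{"rot": [0,0,0],"xyz": [0.04,0,0],"jaw": 0},{"rot": [0,0,0],"xyz": [0,0,0],"jaw": 0},{"rot": [0,0,0],"xyz": [0,0,0],"jaw": 0.5},{"rot": [0,0,0],"xyz": [0,0,0],"jaw": 0.5},{"rot": [0,0,0],"xyz": [0,0,0],"jaw": 0.5}]}}

```text
clock: 8.68
ee_pos: [0.584, -0.1126, 0.1675]
eef_rot: [0.979, -0.203, 0.002, -0.0]
contact_force: [-0.2, -1.0, 0.2]
opening: 0.0425
```

```bash
python3 t.py .580 -.112 .167;python3 - <<'E'
from h import *
overlay((.580,-.112,np.radians(-23.5),1.5),"pics/ov6.png",40)
for n in("scene","top"):
    W=np.linalg.inv(np.array(camera_params(n)["camera_from_world"]))
    for q in("tab_grip","tab_hinge","cap_top"):
        for d in spotter.spot_point(q,n):print(n,q,round(d["confidence"],2),np.round(W@np.r_[d["at"],1],3)[:3])
E
```

```text
delta tool (shares) [-0.079  0.021  0.011]
[ 0.16  0.45 -0.08  1.73  0.04  0.97 -1.92] pos [ 0.584  -0.1126  0.1675] xdir -23.48 z [ 0.003 -0.001 -1.   ] F [-0.24 -0.98  0.19] [-0.044 -0.041  0.048] 0.04248794182173192
scene tab_grip 0.75 [0.28  0.177 0.141]
scene tab_grip 0.65 [ 0.367 -0.183  0.093]
scene tab_hinge 0.75 [0.315 0.158 0.136]
scene tab_hinge 0.52 [ 0.577 -0.106  0.14 ]
scene tab_hinge 0.39 [ 0.392 -0.198  0.089]
scene cap_top 0.58 [ 0.58  -0.113  0.135]
scene cap_top 0.44 [ 0.391 -0.19   0.087]
top tab_grip 0.58 [ 0.567 -0.105  0.179]
top tab_grip 0.48 [ 0.369 -0.188  0.091]
top tab_hinge 0.74 [0.312 0.154 0.139]
top tab_hinge 0.41 [ 0.58  -0.11   0.139]
top cap_top 0.68 [0.314 0.161 0.135]
top cap_top 0.63 [ 0.399 -0.199  0.088]
top cap_top 0.55 [ 0.578 -0.113  0.127]
```

View pics/ov6.png

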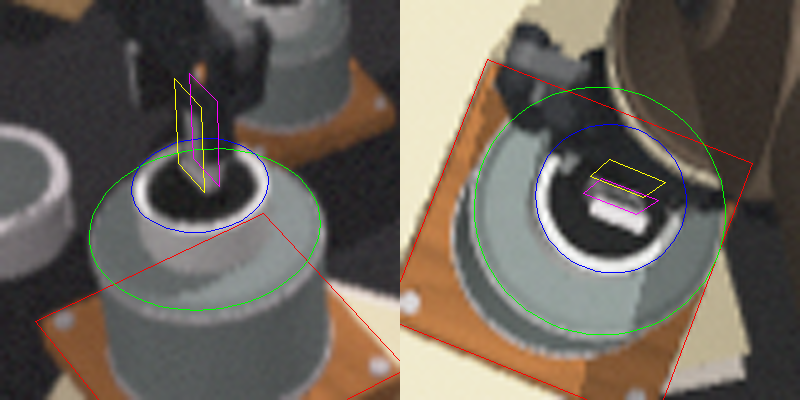

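Call:
{"api": "drive_tool", "payload": {"steps": [{"rot": [0,0,0],"xyz": [0,0,-0.5],"jaw": 0.6},{"rot": [0,0,0],"xyz": [0,0,-0.7],"jaw": 0.6},{"rot": [0,0,0],"xyz": [-0.7,0,0],"jaw": 0.6},{"rot": [0,0,0],"xyz": [-0.7,0,0],"jaw": 0.6},{"rot": [0,0,0],"xyz": [-0.7,0,0],"jaw": 0.6},{"rot": [0,0,0],"xyz": [-0.7,0,0],"jaw": 0.6},{"rot": [0,0,0],"xyz": [0,0,0],"jaw": 0.6}]}}

```text
clock: 9.95
ee_pos: [0.4522, -0.0557, 0.2266]
eef_rot: [0.979, -0.203, -0.0, 0.0]
contact_force: [0.9, 0.0, -0.0]
opening: 0.0515
```

```bash
python3 t.py .580 -.112 .167;python3 - <<'E'
from h import *
overlay((.580,-.112,np.radians(-23.5),1.35),"pics/ov7.png",40)
for n in("scene","top"):
    W=np.linalg.inv(np.array(camera_params(n)["camera_from_world"]))
    for q in("tab_grip","tab_hinge","cap_top"):
        for d in spotter.spot_point(q,n):print(n,q,round(d["confidence"],2),np.round(W@np.r_[d["at"],1],3)[:3])
E
```

```text
delta tool (shares) [2.793 0.019 1.191]
[ 0.11  0.17 -0.13  1.96  0.03  1.01 -2.  ] pos [ 0.4522 -0.0557  0.2266] xdir -23.39 z [-0.001 -0.    -1.   ] F [ 0.89  0.05 -0.03] [-0.021  0.016 -0.01 ] 0.051450636638029054
scene tab_grip 0.62 [ 0.565 -0.107  0.176]
scene tab_grip 0.61 [0.28  0.178 0.143]
scene tab_grip 0.41 [ 0.369 -0.186  0.092]
scene tab_hinge 0.67 [ 0.579 -0.108  0.14 ]
scene tab_hinge 0.5 [ 0.394 -0.197  0.089]
scene tab_hinge 0.46 [0.315 0.159 0.134]
scene cap_top 0.8 [ 0.58  -0.114  0.136]
scene cap_top 0.74 [0.312 0.157 0.135]
scene cap_top 0.6 [ 0.394 -0.189  0.088]
top tab_grip 0.81 [0.277 0.176 0.138]
top tab_hinge 0.75 [0.313 0.158 0.137]
top cap_top 0.96 [0.316 0.16  0.133]
top cap_top 0.63 [ 0.582 -0.111  0.128]
```

View pics/ov7.png

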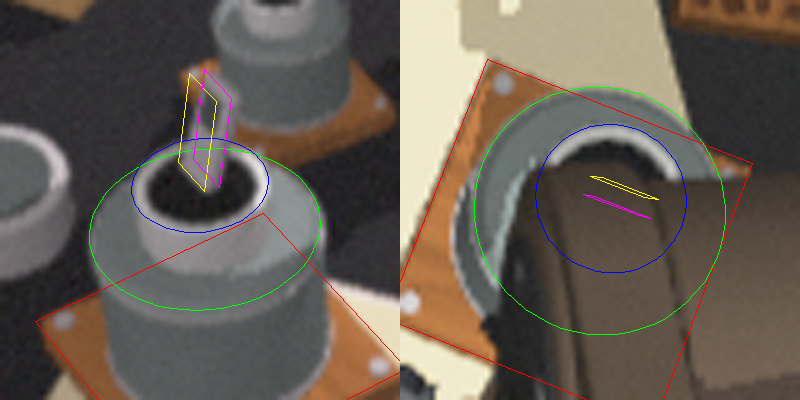

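The tab is at about 1.2 rad because it slipped in the pads. I'll push it the rest of the way with shut fingers from the outer side.

Call:
{"api": "drive_tool", "payload": {"steps": [{"rot": [0,0,0],"xyz": [0.5,0,0],"jaw": 0},{"rot": [0,0,0],"xyz": [0.7,0.02,0],"jaw": 0},{"rot": [0,0,0],"xyz": [0.4,0,0.5],"jaw": 0},{"rot": [0,0,0],"xyz": [0,0,0.6],"jaw": 0},{"rot": [0,0,0],"xyz": [0,0,0.1],"jaw": 0},{"rot": [0,0,0],"xyz": [0,0,0],"jaw": 0}]}}

```text
clock: 11.1
ee_pos: [0.5271, -0.0892, 0.1667]
eef_rot: [0.979, -0.203, -0.0, 0.0]
contact_force: [-0.3, -0.4, 0.3]
opening: 0.0
```

```bash
python3 t.py .580 -.112 .165;python3 - <<'E'
from h import *
overlay((.580,-.112,np.radians(-23.5),1.2),"pics/ov8.png",40)
E
```

```text
delta tool (shares) [ 1.151 -0.003  0.033]
[ 0.14  0.36 -0.1   1.87  0.04  0.92 -1.96] pos [ 0.5271 -0.0892  0.1667] xdir -23.46 z [-0.  0. -1.] F [-0.3 -0.4  0.3] [-0.005  0.033 -0.029] 3.4590427359830845e-05
```

View pics/ov8.png

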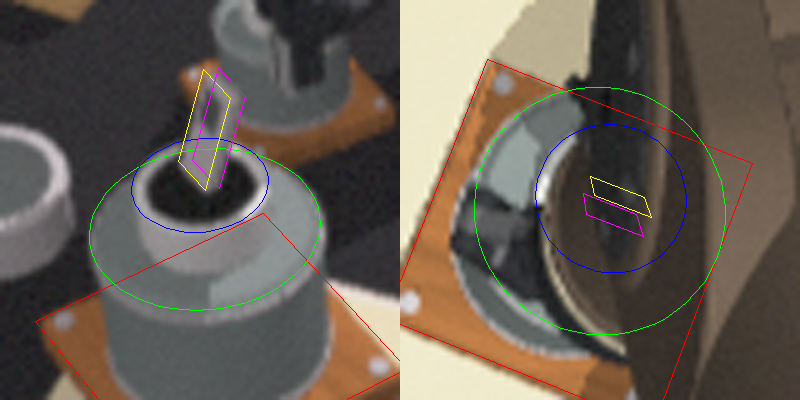

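Call:
{"api": "drive_tool", "payload": {"steps": [{"rot": [0,0,0],"xyz": [0.3,0,0],"jaw": 0},{"rot": [0,0,0],"xyz": [0.2,0,0],"jaw": 0},{"rot": [0,0,0],"xyz": [0.16,0,0],"jaw": 0},{"rot": [0,0,0],"xyz": [0.08,0,0],"jaw": 0},{"rot": [0,0,0],"xyz": [0.04,0,0],"jaw": 0}]}}

```text
clock: 11.82
ee_pos: [0.5629, -0.1048, 0.1663]
eef_rot: [0.979, -0.203, -0.0, 0.0]
contact_force: [-2.3, 1.0, 2.0]
opening: 0.0
```

```bash
python3 t.py .580 -.112 .165
```

```text
delta tool (shares) [ 0.371 -0.005  0.026]
[ 0.15  0.42 -0.09  1.78  0.04  0.95 -1.93] pos [ 0.5629 -0.1048  0.1663] xdir -23.47 z [-0.  0. -1.] F [-2.3   1.02  1.99] [0.235 0.463 0.014] 6.580938454719915e-06
```

Call:
{"api": "drive_tool", "payload": {"steps": [{"rot": [0,0,0],"xyz": [0.04,0,0],"jaw": 0},{"rot": [0,0,0],"xyz": [0.04,0,0],"jaw": 0},{"rot": [0,0,0],"xyz": [0,0,0],"jaw": 0}]}}

```text
clock: 12.2
ee_pos: [0.5667, -0.1064, 0.1664]
eef_rot: [0.979, -0.203, 0.0, 0.0]
contact_force: [-2.1, 0.6, 2.0]
opening: -0.0001
```

```bash
python3 t.py .580 -.112 .165;python3 - <<'E'
from h import *
overlay((.580,-.112,np.radians(-23.5),1.55),"pics/ov9.png",40)
E
```

```text
delta tool (shares) [ 0.289 -0.004  0.029]
[ 0.16  0.42 -0.09  1.77  0.04  0.95 -1.93] pos [ 0.5667 -0.1064  0.1664] xdir -23.47 z [ 0. -0. -1.] F [-2.09  0.6   1.99] [ 0.22   0.365 -0.001] -0.00011995210396355251
```

View pics/ov9.png

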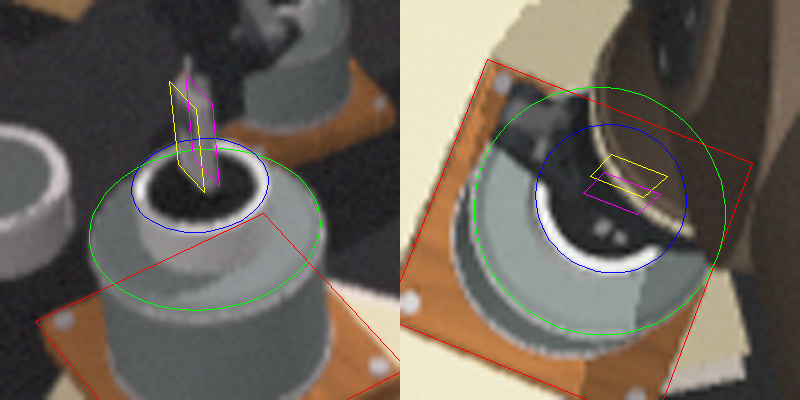

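Call:
{"api": "drive_tool", "payload": {"steps": [{"rot": [0,0,0],"xyz": [0.04,0,0],"jaw": 0},{"rot": [0,0,0],"xyz": [0.04,0,0],"jaw": 0},{"rot": [0,0,0],"xyz": [0,0,0],"jaw": 0}]}}

```text
clock: 12.68
ee_pos: [0.5693, -0.1076, 0.1662]
eef_rot: [0.979, -0.203, -0.001, -0.0]
contact_force: [-6.1, 2.4, 4.5]
opening: 0.0001
```

```bash
python3 t.py .580 -.112 .165
```

```text
delta tool (shares) [ 0.231 -0.003  0.024]
[ 0.16  0.43 -0.09  1.76  0.04  0.96 -1.93] pos [ 0.5693 -0.1076  0.1662] xdir -23.46 z [-0.002  0.001 -1.   ] F [-6.15  2.39  4.49] [0.548 1.322 0.021] 0.0001186002895794011
```

Call:
{"api": "drive_tool", "payload": {"steps": [{"rot": [0,0,0],"xyz": [0.02,0,0],"jaw": 0},{"rot": [0,0,0],"xyz": [0,0,0],"jaw": 0},{"rot": [0,0,0],"xyz": [-0.5,0,0],"jaw": 0},{"rot": [0,0,0],"xyz": [-0.5,0,-0.6],"jaw": 0},{"rot": [0,0,0],"xyz": [-0.3,0,-0.6],"jaw": 0.6},{"rot": [0,0,0],"xyz": [0,0,0],"jaw": 0.6}]}}

```text
clock: 13.42
ee_pos: [0.5128, -0.0825, 0.2289]
eef_rot: [0.979, -0.203, 0.003, -0.0]
contact_force: [-0.2, 0.5, -0.4]
opening: 0.0357
```

```bash
python3 t.py .580 -.112 .167;python3 - <<'E'
from h import *
overlay((.580,-.112,np.radians(-23.5),1.57),"pics/ov10.png",40)
for n in("scene","top"):
    W=np.linalg.inv(np.array(camera_params(n)["camera_from_world"]))
    for q in("tab_grip","tab_hinge","cap_top"):
        for d in spotter.spot_point(q,n):print(n,q,round(d["confidence"],2),np.round(W@np.r_[d["at"],1],3)[:3])
E
```

```text
delta tool (shares) [1.461 0.009 1.246]
[ 0.14  0.27 -0.1   1.83  0.03  1.04 -1.96] pos [ 0.5128 -0.0825  0.2289] xdir -23.45 z [ 0.005 -0.001 -1.   ] F [-0.17  0.5  -0.45] [-0.013 -0.03   0.002] 0.03572667320519564
scene tab_grip 0.57 [0.278 0.176 0.143]
scene tab_grip 0.54 [ 0.368 -0.183  0.093]
scene tab_grip 0.45 [ 0.581 -0.11   0.182]
scene tab_hinge 0.75 [0.313 0.157 0.135]
scene tab_hinge 0.51 [ 0.578 -0.11   0.139]
scene tab_hinge 0.47 [ 0.397 -0.199  0.094]
scene tab_hinge 0.45 [ 0.725 -0.214  0.001]
scene cap_top 0.59 [0.31  0.16  0.134]
scene cap_top 0.42 [ 0.394 -0.194  0.088]
top tab_grip 0.52 [0.278 0.176 0.137]
top tab_hinge 0.75 [0.314 0.156 0.139]
top cap_top 0.71 [0.318 0.161 0.132]
top cap_top 0.56 [ 0.582 -0.113  0.134]
top cap_top 0.26 [ 0.582 -0.11  -0.   ]
```

View pics/ov10.png

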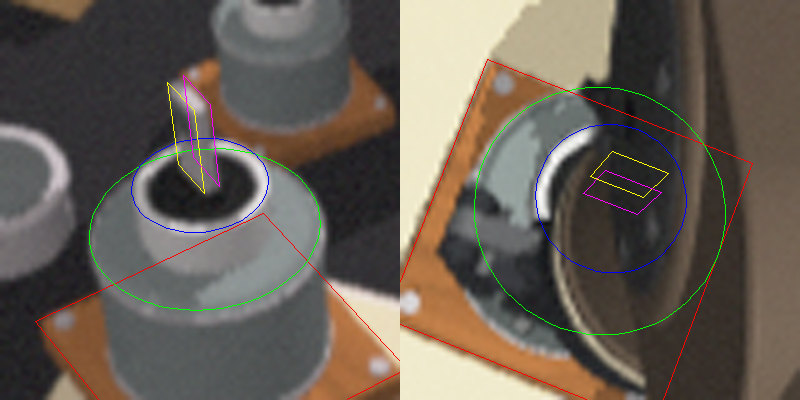

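The tab is upright, with tab_grip seen at (0.581,-0.110,0.182). Next I'll move above the axis, turn the jaws 90° and grip the fin across its thickness.

Call:
{"api": "drive_tool", "payload": {"steps": [{"rot": [0,0,0],"xyz": [0.5,0,-0.1],"jaw": 0.6},{"rot": [0,0,0],"xyz": [0.6,0,0],"jaw": 0.6},{"rot": [0,0,0],"xyz": [0.36,0.01,0],"jaw": 0.6},{"rot": [0,0,-1],"xyz": [0,0,0],"jaw": 0.6},{"rot": [0,0,-1],"xyz": [0,0,0],"jaw": 0.6},{"rot": [0,0,-1],"xyz": [0,0,0],"jaw": 0.6},{"rot": [0,0,-1],"xyz": [0,0,0],"jaw": 0.6},{"rot": [0,0,-1],"xyz": [0,0,0],"jaw": 0.6},{"rot": [0,0,-1],"xyz": [0,0,0],"jaw": 0.6},{"rot": [0,0,-1],"xyz": [0,0,0],"jaw": 0.6},{"rot": [0,0,-1],"xyz": [0,0,0],"jaw": 0.6},{"rot": [0,0,-1],"xyz": [0,0,0],"jaw": 0.6}]}}

```text
clock: 15.32
ee_pos: [0.5782, -0.1121, 0.2308]
eef_rot: [0.964, 0.265, -0.0, -0.0]
contact_force: [-0.1, -0.3, -0.4]
opening: 0.0509
```

Call:
{"api": "drive_tool", "payload": {"steps": [{"rot": [0,0,-1],"xyz": [0,0,0],"jaw": 0.6},{"rot": [0,0,-1],"xyz": [0,0,0],"jaw": 0.6},{"rot": [0,0,-1],"xyz": [0,0,0],"jaw": 0.6},{"rot": [0,0,-1],"xyz": [0,0,0],"jaw": 0.6},{"rot": [0,0,-1],"xyz": [0,0,0],"jaw": 0.6},{"rot": [0,0,-1],"xyz": [0,0,0],"jaw": 0.6},{"rot": [0,0,0],"xyz": [0,0,0],"jaw": 0.6}]}}

```text
clock: 16.2
ee_pos: [0.5782, -0.1122, 0.2309]
eef_rot: [0.836, 0.548, -0.0, -0.0]
contact_force: [0.6, -0.3, -0.1]
opening: 0.0512
```

```bash
python3 t.py .580 -.1115 .168;python3 - <<'E'
from h import *
overlay((.580,-.112,np.radians(-23.5),1.57),"pics/ov11.png",40)
E
```

```text
delta tool (shares) [0.027 0.028 1.258]
[ 0.4   0.41 -0.41  1.64  0.18  1.13 -0.47] pos [ 0.5782 -0.1122  0.2309] xdir 66.48 z [-0.001  0.    -1.   ] F [ 0.59 -0.3  -0.06] [-0.042  0.01  -0.003] 0.05123881756993337
```

View pics/ov11.png

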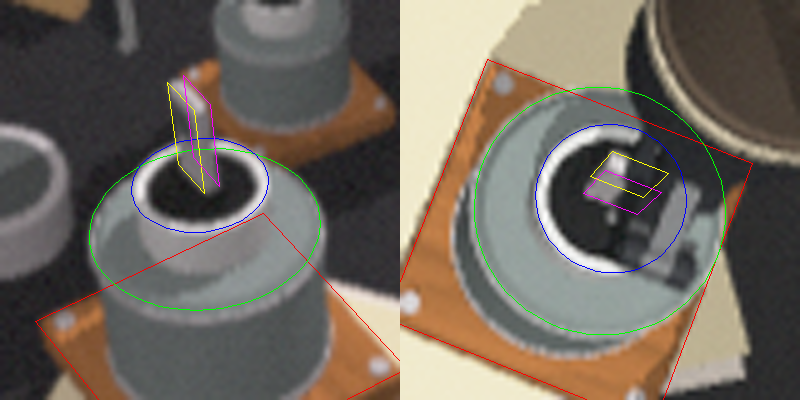

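Aligned with the fin. I'll descend in steps and close the jaws gradually.

Call:
{"api": "drive_tool", "payload": {"steps": [{"rot": [0,0,0],"xyz": [0.02,0.02,0.5],"jaw": 0.6},{"rot": [0,0,0],"xyz": [0,0,0.5],"jaw": 0.6},{"rot": [0,0,0],"xyz": [0,0,0.22],"jaw": 0.5},{"rot": [0,0,0],"xyz": [0,0,0],"jaw": 0.3},{"rot": [0,0,0],"xyz": [0,0,0],"jaw": 0.2},{"rot": [0,0,0],"xyz": [0,0,0],"jaw": 0.2}]}}

```text
clock: 17.05
ee_pos: [0.5802, -0.1115, 0.1714]
eef_rot: [0.836, 0.548, 0.001, 0.001]
contact_force: [0.3, -0.2, -0.4]
opening: 0.0173
```

```bash
python3 t.py .580 -.1115 .168;python3 - <<'E'
from h import *
overlay((.580,-.112,np.radians(-23.5),1.57),"pics/ov12.png",40)
E
```

```text
delta tool (shares) [-0.    -0.003  0.067]
[ 0.38  0.47 -0.4   1.71  0.21  1.   -0.5 ] pos [ 0.5802 -0.1115  0.1714] xdir 66.51 z [ 0.002 -0.    -1.   ] F [ 0.31 -0.24 -0.36] [-0.021  0.04   0.077] 0.017272209742240925
```

View pics/ov12.png

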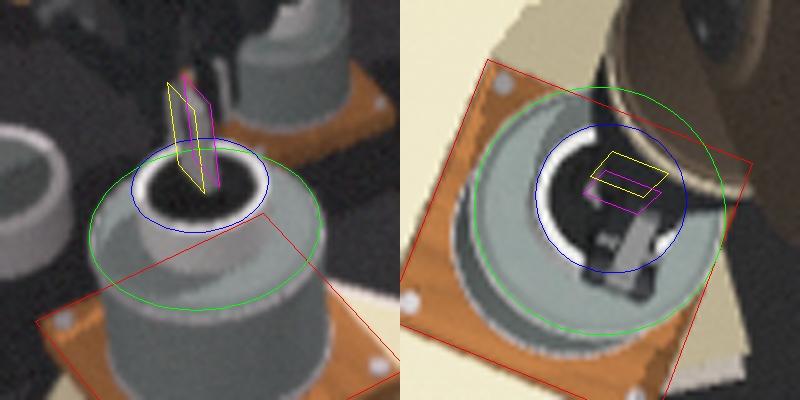

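Call:
{"api": "drive_tool", "payload": {"steps": [{"rot": [0,0,0],"xyz": [0,0,0.06],"jaw": 0.15},{"rot": [0,0,0],"xyz": [0,0,0],"jaw": 0},{"rot": [0,0,0],"xyz": [0,0,0],"jaw": 0},{"rot": [0,0,0],"xyz": [0,0,0],"jaw": 0}]}}

```text
clock: 17.65
ee_pos: [0.5796, -0.1116, 0.1675]
eef_rot: [0.836, 0.548, 0.0, 0.0]
contact_force: [0.2, -0.6, 1.5]
opening: 0.0067
```

```bash
python3 t.py .580 -.1115 .168
```

```text
delta tool (shares) [ 0.004  0.007 -0.011]
[ 0.38  0.47 -0.4   1.71  0.21  1.   -0.5 ] pos [ 0.5796 -0.1116  0.1675] xdir 66.52 z [ 0. -0. -1.] F [ 0.2  -0.6   1.46] [ 0.006  0.091 -0.022] 0.006691843859842178
```

Gripped. Now the push: small steps, watching Fz.

Call:
{"api": "drive_tool", "payload": {"steps": [{"rot": [0,0,0],"xyz": [0,0,0.03],"jaw": 0},{"rot": [0,0,0],"xyz": [0,0,0.03],"jaw": 0},{"rot": [0,0,0],"xyz": [0,0,0],"jaw": 0}]}}

```text
clock: 18.02
ee_pos: [0.5797, -0.1115, 0.1647]
eef_rot: [0.836, 0.549, 0.0, 0.0]
contact_force: [-1.5, -0.1, 5.2]
opening: 0.0064
```

Call:
{"api": "drive_tool", "payload": {"steps": [{"rot": [0,0,0],"xyz": [0,0,0.02],"jaw": 0},{"rot": [0,0,0],"xyz": [0,0,0],"jaw": 0}]}}

```text
clock: 18.27
ee_pos: [0.5798, -0.1115, 0.1638]
eef_rot: [0.836, 0.549, 0.0, 0.0]
contact_force: [-1.8, -0.4, 5.4]
opening: 0.0067
```

Call:
{"api": "drive_tool", "payload": {"steps": [{"rot": [0,0,0],"xyz": [0,0,0.02],"jaw": 0},{"rot": [0,0,0],"xyz": [0,0,0],"jaw": 0}]}}

```text
clock: 18.52
ee_pos: [0.5798, -0.1115, 0.1628]
eef_rot: [0.836, 0.549, 0.0, 0.0]
contact_force: [-1.2, -0.3, 6.1]
opening: 0.0068
```

Call:
{"api": "drive_tool", "payload": {"steps": [{"rot": [0,0,0],"xyz": [0,0,0.02],"jaw": 0},{"rot": [0,0,0],"xyz": [0,0,0],"jaw": 0}]}}

```text
clock: 18.77
ee_pos: [0.5802, -0.1115, 0.1626]
eef_rot: [0.836, 0.549, 0.001, 0.001]
contact_force: [-2.1, 0.3, 11.5]
opening: 0.0067
```

Call:
{"api": "drive_tool", "payload": {"steps": [{"rot": [0,0,0],"xyz": [0,0,0.02],"jaw": 0},{"rot": [0,0,0],"xyz": [0,0,0],"jaw": 0}]}}

```text
clock: 19.02
ee_pos: [0.5805, -0.1115, 0.1623]
eef_rot: [0.836, 0.549, 0.001, 0.001]
contact_force: [-3.4, 0.9, 16.2]
opening: 0.0067
```

Call:
{"api": "drive_tool", "payload": {"steps": [{"rot": [0,0,0],"xyz": [0,0,0.015],"jaw": 0},{"rot": [0,0,0],"xyz": [0,0,0],"jaw": 0}]}}

```text
clock: 19.27
ee_pos: [0.5806, -0.1115, 0.1618]
eef_rot: [0.836, 0.549, 0.001, 0.001]
contact_force: [-4.2, -0.1, 18.7]
opening: 0.0066
```

Seated about 5 mm down. Fz is 18.7 N, above the target band, so I'll ease off to about 14 N before turning.

Call:
{"api": "drive_tool", "payload": {"steps": [{"rot": [0,0,0],"xyz": [0,0,-0.018],"jaw": 0},{"rot": [0,0,0],"xyz": [0,0,0],"jaw": 0}]}}

```text
clock: 19.52
ee_pos: [0.5802, -0.1115, 0.1619]
eef_rot: [0.836, 0.549, 0.001, 0.001]
contact_force: [-2.8, -0.3, 13.0]
opening: 0.0072
```

Call:
{"api": "drive_tool", "payload": {"steps": [{"rot": [0,0,-0.5],"xyz": [0,0,0],"jaw": 0},{"rot": [0,0,-0.5],"xyz": [0,0,0],"jaw": 0},{"rot": [0,0,0],"xyz": [0,0,0],"jaw": 0}]}}

```text
clock: 19.9
ee_pos: [0.5802, -0.1115, 0.1619]
eef_rot: [0.806, 0.592, 0.001, 0.001]
contact_force: [-3.0, 0.3, 12.2]
opening: 0.0068
```

```bash
python3 t.py
```

```text
[ 0.4   0.48 -0.42  1.72  0.23  0.99 -0.42] pos [ 0.5802 -0.1115  0.1619] xdir 72.57 z [ 0.002 -0.    -1.   ] F [-2.98  0.35 12.15] [ 0.073  0.678 -0.031] 0.006785466363939754
```

Call:
{"api": "drive_tool", "payload": {"steps": [{"rot": [0,0,-0.5],"xyz": [0,0,0.004],"jaw": 0},{"rot": [0,0,-0.5],"xyz": [0,0,0],"jaw": 0},{"rot": [0,0,-0.5],"xyz": [0,0,0],"jaw": 0},{"rot": [0,0,-0.5],"xyz": [0,0,0],"jaw": 0},{"rot": [0,0,0],"xyz": [0,0,0],"jaw": 0}]}}

```text
clock: 20.52
ee_pos: [0.5804, -0.1115, 0.1618]
eef_rot: [0.74, 0.673, 0.001, 0.001]
contact_force: [-2.2, -0.5, 13.0]
opening: 0.0067
```

```bash
python3 t.py
python3 - <<'E'
from h import *
overlay((.580,-.112,np.radians(-23.5),1.57,.31,-.005),"pics/ov13.png",40)
E
```

```text
[ 0.43  0.49 -0.48  1.72  0.26  0.99 -0.23] pos [ 0.5804 -0.1115  0.1618] xdir 84.57 z [ 0.002 -0.    -1.   ] F [-2.24 -0.47 12.97] [0.058 0.777 0.031] 0.006724408924349223
```

View pics/ov13.png

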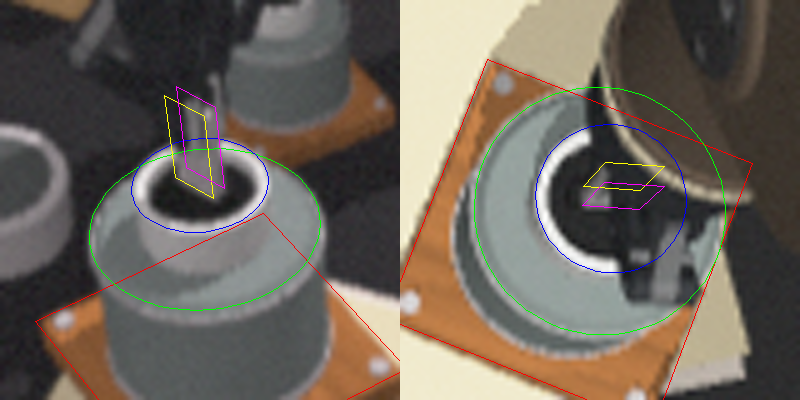

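The fin turns with the gripper, at about 0.31 rad. Continuing.

Call:
{"api": "drive_tool", "payload": {"steps": [{"rot": [0,0,-0.5],"xyz": [0,0,0],"jaw": 0},{"rot": [0,0,-0.5],"xyz": [0,0,0],"jaw": 0},{"rot": [0,0,-0.5],"xyz": [0,0,0],"jaw": 0},{"rot": [0,0,-0.5],"xyz": [0,0,0],"jaw": 0},{"rot": [0,0,-0.5],"xyz": [0,0,0],"jaw": 0}]}}

```text
clock: 21.25
ee_pos: [0.5804, -0.1114, 0.1619]
eef_rot: [0.645, 0.764, 0.001, 0.001]
contact_force: [-2.5, -0.8, 14.3]
opening: 0.0063
```

Call:
{"api": "drive_tool", "payload": {"steps": [{"rot": [0,0,-0.5],"xyz": [0,0,0],"jaw": 0},{"rot": [0,0,0],"xyz": [0,0,0],"jaw": 0}]}}

```text
clock: 21.5
ee_pos: [0.5804, -0.1114, 0.1619]
eef_rot: [0.625, 0.78, 0.001, 0.001]
contact_force: [-3.5, -0.1, 14.2]
opening: 0.0066
```

Call:
{"api": "drive_tool", "payload": {"steps": [{"rot": [0,0,-0.5],"xyz": [0,0,0],"jaw": 0},{"rot": [0,0,-0.5],"xyz": [0,0,0],"jaw": 0},{"rot": [0,0,0],"xyz": [0,0,0],"jaw": 0}]}}

```text
clock: 21.88
ee_pos: [0.5804, -0.1114, 0.1619]
eef_rot: [0.584, 0.812, 0.001, 0.001]
contact_force: [-2.1, 0.9, 14.0]
opening: 0.0068
```

```bash
python3 t.py
```

```text
[ 0.5   0.51 -0.58  1.71  0.32  1.01  0.13] pos [ 0.5804 -0.1114  0.1619] xdir 108.57 z [ 0.002 -0.    -1.   ] F [-2.09  0.86 14.01] [ 0.078  0.81  -0.001] 0.0067849997978953955
```

Call:
{"api": "drive_tool", "payload": {"steps": [{"rot": [0,0,-0.5],"xyz": [0,0,0],"jaw": 0},{"rot": [0,0,-0.5],"xyz": [0,0,0],"jaw": 0},{"rot": [0,0,-0.5],"xyz": [0,0,0],"jaw": 0},{"rot": [0,0,0],"xyz": [0,0,0],"jaw": 0}]}}

```text
clock: 22.38
ee_pos: [0.5804, -0.1114, 0.1619]
eef_rot: [0.518, 0.855, 0.0, 0.001]
contact_force: [-3.3, -0.6, 13.2]
opening: 0.0069
```

```bash
python3 t.py
python3 - <<'E'
from h import *
overlay((.580,-.112,np.radians(-23.5),1.57,.89,-.005),"pics/ov14.png",40)
E
```

```text
[ 0.53  0.52 -0.62  1.71  0.35  1.02  0.27] pos [ 0.5804 -0.1114  0.1619] xdir 117.57 z [ 0.002 -0.    -1.   ] F [-3.26 -0.59 13.21] [ 0.028  0.776 -0.03 ] 0.006852532693359978
```

View pics/ov14.png

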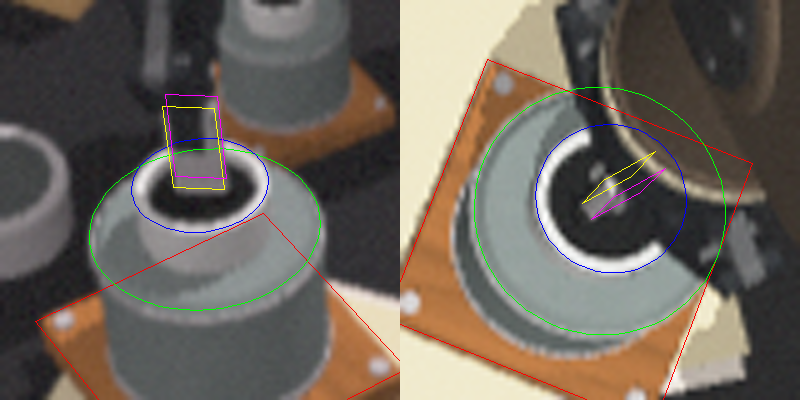

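Call:
{"api": "drive_tool", "payload": {"steps": [{"rot": [0,0,-0.5],"xyz": [0,0,0],"jaw": 0},{"rot": [0,0,-0.5],"xyz": [0,0,0],"jaw": 0},{"rot": [0,0,-0.5],"xyz": [0,0,0],"jaw": 0},{"rot": [0,0,-0.5],"xyz": [0,0,0],"jaw": 0}]}}

```text
clock: 22.98
ee_pos: [0.5804, -0.1113, 0.1619]
eef_rot: [0.426, 0.905, 0.0, 0.001]
contact_force: [-2.3, 0.8, 14.2]
opening: 0.0069
```

Call:
{"api": "drive_tool", "payload": {"steps": [{"rot": [0,0,0],"xyz": [0,0,-0.02],"jaw": 0},{"rot": [0,0,0],"xyz": [0,0,-0.02],"jaw": 0},{"rot": [0,0,0],"xyz": [0,0,0],"jaw": 0}]}}

```text
clock: 23.35
ee_pos: [0.58, -0.1113, 0.1629]
eef_rot: [0.426, 0.905, 0.0, 0.0]
contact_force: [-0.8, 0.5, 6.0]
opening: 0.0068
```

Call:
{"api": "drive_tool", "payload": {"steps": [{"rot": [0,0,-0.5],"xyz": [0,0,-0.007],"jaw": 0},{"rot": [0,0,-0.5],"xyz": [0,0,-0.007],"jaw": 0},{"rot": [0,0,-0.5],"xyz": [0,0,-0.007],"jaw": 0},{"rot": [0,0,-0.5],"xyz": [0,0,-0.007],"jaw": 0}]}}

```text
clock: 23.85
ee_pos: [0.58, -0.1113, 0.1643]
eef_rot: [0.329, 0.944, 0.0, 0.0]
contact_force: [-0.8, 0.4, 6.2]
opening: 0.0068
```

```bash
python3 t.py
python3 - <<'E'
from h import *
overlay((.580,-.112,np.radians(-23.5),1.57,1.31,-.004),"pics/ov15.png",40)
E
```

```text
[ 0.59  0.55 -0.72  1.7   0.41  1.05  0.64] pos [ 0.58   -0.1113  0.1643] xdir 141.62 z [ 0.001  0.    -1.   ] F [-0.78  0.42  6.16] [ 0.21   0.225 -0.135] 0.006801203159655312
```

View pics/ov15.png

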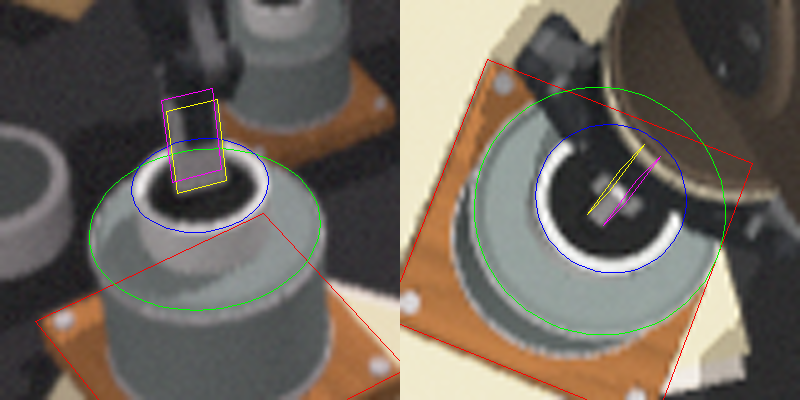

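The fin follows at about 1.31 rad with Fz steady near 6 N (spring only). Continuing and rising with it.

Call:
{"api": "drive_tool", "payload": {"steps": [{"rot": [0,0,-0.5],"xyz": [0,0,-0.007],"jaw": 0},{"rot": [0,0,-0.5],"xyz": [0,0,-0.007],"jaw": 0},{"rot": [0,0,-0.5],"xyz": [0,0,-0.007],"jaw": 0},{"rot": [0,0,-0.5],"xyz": [0,0,-0.007],"jaw": 0},{"rot": [0,0,-0.5],"xyz": [0,0,-0.007],"jaw": 0},{"rot": [0,0,-0.5],"xyz": [0,0,-0.007],"jaw": 0}]}}

```text
clock: 24.7
ee_pos: [0.5799, -0.1112, 0.1663]
eef_rot: [0.177, 0.984, 0.0, 0.0]
contact_force: [-0.2, 0.6, 5.6]
opening: 0.0066
```

```bash
python3 t.py
```

```text
[ 0.64  0.57 -0.8   1.69  0.45  1.07  0.91] pos [ 0.5799 -0.1112  0.1663] xdir 159.62 z [ 0.001  0.    -1.   ] F [-0.2   0.58  5.57] [ 0.312  0.2   -0.114] 0.006579613550936487
```

Call:
{"api": "drive_tool", "payload": {"steps": [{"rot": [0,0,-0.5],"xyz": [0,0,-0.007],"jaw": 0},{"rot": [0,0,-0.5],"xyz": [0,0,-0.007],"jaw": 0},{"rot": [0,0,-0.5],"xyz": [0,0,-0.007],"jaw": 0},{"rot": [0,0,-0.5],"xyz": [0,0,-0.007],"jaw": 0},{"rot": [0,0,-0.5],"xyz": [0,0,-0.007],"jaw": 0},{"rot": [0,0,-0.5],"xyz": [0,0,-0.007],"jaw": 0},{"rot": [0,0,-0.5],"xyz": [0,0,-0.007],"jaw": 0},{"rot": [0,0,-0.5],"xyz": [0,0,-0.007],"jaw": 0}]}}

```text
clock: 25.7
ee_pos: [0.5798, -0.1111, 0.169]
eef_rot: [-0.032, 0.999, 0.0, 0.0]
contact_force: [-0.9, 1.0, 4.6]
opening: 0.0069
```

```bash
python3 t.py
```

```text
[ 0.7   0.6  -0.9   1.69  0.52  1.11  1.28] pos [ 0.5798 -0.1111  0.169 ] xdir -176.38 z [ 0.001  0.    -1.   ] F [-0.93  1.03  4.61] [ 0.298  0.263 -0.065] 0.00691931244276917
```

Call:
{"api": "drive_tool", "payload": {"steps": [{"rot": [0,0,-0.5],"xyz": [0,0,-0.007],"jaw": 0},{"rot": [0,0,-0.5],"xyz": [0,0,-0.007],"jaw": 0},{"rot": [0,0,-0.5],"xyz": [0,0,-0.007],"jaw": 0},{"rot": [0,0,-0.5],"xyz": [0,0,-0.007],"jaw": 0},{"rot": [0,0,-0.5],"xyz": [0,0,-0.007],"jaw": 0},{"rot": [0,0,-0.5],"xyz": [0,0,-0.007],"jaw": 0},{"rot": [0,0,-0.5],"xyz": [0,0,-0.007],"jaw": 0},{"rot": [0,0,-0.5],"xyz": [0,0,-0.007],"jaw": 0}]}}

```text
clock: 26.7
ee_pos: [0.5796, -0.1112, 0.1717]
eef_rot: [-0.239, 0.971, 0.0, 0.0]
contact_force: [-0.9, 2.0, 4.1]
opening: 0.0069
```

```bash
python3 t.py
python3 - <<'E'
from h import *
overlay((.580,-.112,np.radians(-23.5),1.57,2.45,.004),"pics/ov16.png",40)
E
```

```text
[ 0.75  0.64 -1.    1.68  0.58  1.15  1.64] pos [ 0.5796 -0.1112  0.1717] xdir -152.37 z [ 0.  0. -1.] F [-0.95  1.98  4.05] [ 0.271  0.291 -0.127] 0.006942798700132866
```

View pics/ov16.png

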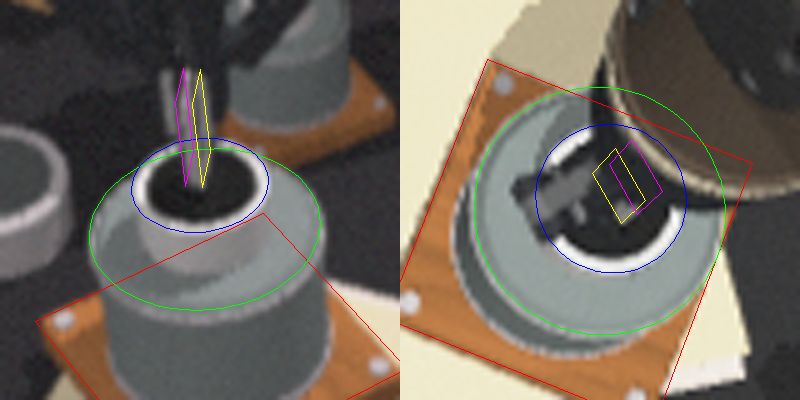

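Call:
{"api": "drive_tool", "payload": {"steps": [{"rot": [0,0,-0.5],"xyz": [0,0,-0.006],"jaw": 0},{"rot": [0,0,-0.5],"xyz": [0,0,-0.006],"jaw": 0},{"rot": [0,0,-0.5],"xyz": [0,0,-0.004],"jaw": 0},{"rot": [0,0,0],"xyz": [0,0,0],"jaw": 0}]}}

```text
clock: 27.3
ee_pos: [0.5796, -0.1114, 0.1723]
eef_rot: [-0.312, 0.95, 0.0, 0.0]
contact_force: [-1.9, 2.1, 3.5]
opening: 0.0065
```

```bash
python3 t.py
```

```text
[ 0.77  0.66 -1.04  1.68  0.61  1.17  1.77] pos [ 0.5796 -0.1114  0.1723] xdir -143.6 z [-0.     0.001 -1.   ] F [-1.88  2.15  3.52] [ 0.397  0.274 -0.726] 0.0065473296998862516
```

Tz jumped to -0.7 N m at 2.6 rad, so the cap is at its stop. I'll relax the twist, open, and retreat upward.

Call:
{"api": "drive_tool", "payload": {"steps": [{"rot": [0,0,0.15],"xyz": [0,0,0],"jaw": 0},{"rot": [0,0,0],"xyz": [0,0,0],"jaw": 0.15},{"rot": [0,0,0],"xyz": [0,0,0],"jaw": 0.35},{"rot": [0,0,0],"xyz": [0,0,0],"jaw": 0.5},{"rot": [0,0,0],"xyz": [0,0,0],"jaw": 0.5},{"rot": [0,0,0],"xyz": [0,0,-0.3],"jaw": 0.5},{"rot": [0,0,0],"xyz": [0,0,-0.7],"jaw": 0.5},{"rot": [0,0,0],"xyz": [0,0,-0.9],"jaw": 0.5},{"rot": [0,0,0],"xyz": [0,0,-0.6],"jaw": 0.5},{"rot": [0,0,0],"xyz": [0,0,0],"jaw": 0.5},{"rot": [0,0,0],"xyz": [0,0,0],"jaw": 0.5}]}}

```text
clock: 28.68
ee_pos: [0.5794, -0.1116, 0.2973]
eef_rot: [-0.306, 0.952, -0.0, -0.0]
contact_force: [-0.6, -0.9, -0.4]
opening: 0.043
```

```bash
python3 t.py
python3 - <<'E'
from h import *
overlay((.580,-.112,np.radians(-23.5),1.57,2.6,.005),"pics/ov17.png",40)
for n in("scene","top"):
    W=np.linalg.inv(np.array(camera_params(n)["camera_from_world"]))
    for q in("tab_grip","tab_hinge","cap_top","dabber","ink_tin","printing_block"):
        for d in spotter.spot_point(q,n):
            p=(W@np.r_[d["at"],1])[:3]
            if p[0]>.5:print(n,q,round(d["confidence"],2),np.round(p,3))
E
```

```text
[ 0.8   0.55 -1.1   1.5   0.5   1.39  1.86] pos [ 0.5794 -0.1116  0.2973] xdir -144.37 z [-0. -0. -1.] F [-0.65 -0.85 -0.37] [0.005 0.017 0.033] 0.042986375650105504
scene tab_grip 0.64 [ 0.579 -0.11   0.184]
scene tab_hinge 0.58 [ 0.583 -0.107  0.143]
scene cap_top 0.94 [ 0.579 -0.114  0.137]
scene dabber 0.89 [ 0.653  0.06  -0.002]
scene ink_tin 0.96 [ 0.554 -0.278  0.001]
scene ink_tin 0.24 [ 0.651  0.061 -0.002]
scene printing_block 0.76 [ 0.729 -0.215  0.004]
top tab_grip 0.35 [ 0.582 -0.11   0.185]
top tab_hinge 0.46 [ 0.582 -0.108  0.144]
top tab_hinge 0.31 [ 0.725 -0.209 -0.003]
top cap_top 0.53 [ 0.584 -0.115  0.135]
top cap_top 0.3 [ 0.556 -0.281  0.001]
top dabber 0.73 [0.653 0.058 0.002]
top ink_tin 0.92 [ 0.555 -0.281 -0.002]
top ink_tin 0.37 [0.653 0.061 0.001]
top printing_block 0.46 [ 0.721 -0.21  -0.002]
top printing_block 0.3 [ 0.581 -0.113  0.136]
```

View pics/ov17.png

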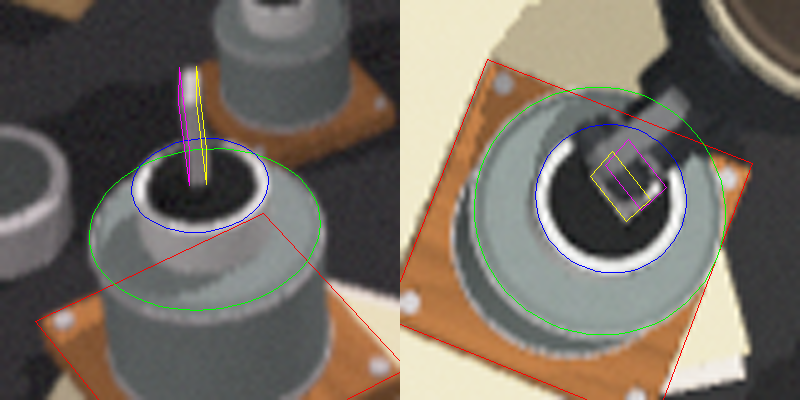

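The overlay matches cap 2.6 rad, tab upright, risen about 5 mm. The bystanders are unmoved and the gripper is clear, so I'm handing in.

```bash
python3 -c "
from plant import arm
print(arm.close_job())"
```

```text
the job is handed in; nothing more can be done
None
```

I unscrewed the vent cap on the large grey can to its stop and left the tab standing up and the cap risen. I handed the job in at about 28.8 s. No verdict is reported.

- **Tab:** My first lift by the sides slipped in the pads and left the tab at about 1.2 rad. I pushed it the rest of the way up with shut fingers, then gripped it across its thickness.
- **Push:** The cap seated on the seal about 5 mm down. The force briefly reached 18.7 N, above the 11–17 N band but under the 20 N limit. I eased it to 12–14 N before turning.
- **Turning:** The whole turn was done in one grasp, because the wrist range allowed it, so I did not regrasp half way. I held the push to about 1.1 rad, then let the tool rise with the cap. At 2.6 rad the torque jumped to 0.7 N m, which showed the stop.

**Last checks:**
- **Cap and tab:** The model drawn over both pictures fits cap 2.6 rad and tab upright. The hinge was seen 4–5 mm higher than at the start. The networks' cap-top heights (135–137 mm) rose less and straddle the 136 mm needed. Given their 4 mm accuracy, I relied on the tool having risen 5 mm with the cap.
- **Bystanders:** The dabber, ink tin and printing block were all seen within the networks' scatter of where they started.
- **Gripper:** It was clear of everything, with about zero force.
- **Seal:** It cannot be seen, so I judged it only from the force staying under 20 N.

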